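Sort the paperweights by the feel of their soles

ROBOT

A 6-joint arm with a two-finger parallel gripper is mounted at the origin on a cart in front of the work surface, level with it; the furniture and walls round the work are solid. World frame = base frame: x ahead of the robot, y to its left, z up, the work surface at z = 0. Lengths are in mm, angles in rad, forces in N, time in s.
With the tool pointing down it reaches from about 350 to 875 mm from the base axis. Payload 4.2 kg.
Tool frame: the origin (TCP) lies midway between the tips of the shut fingers; the grasp point (between the pads) lies 19 mm behind it (arm.hold_point_z is the distance from the TCP to the grasp point, in mm); z points along the fingers, y is the line along which they close (so a half turn about z gives the same grasp; the last joint's range is limited). The gripper opens to 85 mm and grips with 20 to 120 N. Pads are 22 mm wide; open, the fingers measure 114 mm over their backs; the gripper's body (76 mm by 85 mm) begins 54 mm behind the grasp point. The pads swing forward as they close: fully open they stand 13 mm farther back than shut.
Start: joints at [1.505, 0.385, 0.008, 0, -1.194, -0.259], TCP at [199.417, 592.311, 231.312] pointing down, gripper open.
Joint ranges: [-3.14, 3.14], [-1.21, 2.06], [-1.07, 1.41], [-3.16, 2.05], [-2.99, -0.16], [-3.1, 3.1]. Speed limits (rad/s): [2.79, 2.79, 3.14, 3.14, 3.14, 3.14].

INTERFACE

Orientations are given as a unit quaternion [x, y, z, w].
In Python, from bench import arm, vision gives the robot as it stands. The module is installed in compiled form; this text tells all that it offers.
- The arm moves only by the tool servo_tool, never from a script. Its argument "plan" is a list of rows, each a list of 7 numbers: the shift along the world's x, y, z each as a share of 300 mm, from -1 to 1, then the turn, a rotation vector about the world's x, y, z each as a share of 2 rad, from -1 to 1, then the opening, from 0 (shut) to 1 (fully open). A call has 1 to 20 rows; each row shifts and turns the commanded pose from where the row before left it; what a row does not reach is not made up. A row lasts 1/8 s, in which the tool goes at most 62.5 mm and 10.7 degrees, less where a joint would pass 70% of its speed; a pose out of reach is approached as far as the arm can. A call with a number of a shift or a turn outside -1 to 1 is refused whole. A call with a gripper value outside its range is refused whole. The fingers move at their own pace and stop on an object; the grip force is fixed at half the most. Time passes only in rows, so rows that do not move let the fingers close. It gives the time, the measured TCP pose, the force, the opening and the grip force at its end, in the units of the state.
- arm.read_state(): the state, without advancing time (a new reading comes with each control period).
- vision.get_image(name): name is "side" or "top" or "wrist"; returns a dict with "image" (384x512x3 uint8, red, green, blue), "z_map" (384x512 float32, mm along the optical axis (not along the pixel's ray), 0 where there is no reading), "K" (3x3 intrinsics, pixels), "world_to_cam" (4x4, takes a point from world to camera coordinates); the wrist camera has in their place "mount" (4x4, takes a point from camera to tool coordinates, whose origin is the TCP and whose axes are the flange's). Camera axes: x right, y down, z forward; pixel columns grow to the right and rows downward; lengths in mm; the calibration is good to about 2 mm. A picture is of the moment at which its call begins: read the wrist's pose just before it.
- arm.job_done(): hands the job in; it is judged then, once.
The state is a dict: "clock": time; "joints": joint angles; "joint_vel": joint speeds; "joint_efforts": joint torques, N m; "position": TCP position; "ee_rot": TCP orientation; "contact_force": force on the tool from outside, world axes, zero at the start; "wrist_torque": the same for the moment, N m; "gripper_width": finger opening in mm; "grasp_force": force on a finger pad.
Only numpy, scipy, OpenCV 4.12 (cv2) and the standard library are available. Lean on these libraries where they do the work, as an engineer would, in place of code of your own. Each camera call takes 0.05 s, during which the arm holds its last target. There are 200 camera calls.

TASK

Three paperweights on the desk look alike, but one still has a grippy sole and the other two are worn smooth. Slide each one in turn several centimetres across the desk to a new spot to feel how hard it drags, and put the grippy one in the narrow compartment of the wooden tray and the two smooth ones side by side in the wide compartment, all lying flat on the tray's floor, right side up. Leave the tea light, the eraser and everything else on the desk where they are.

Things in the scene. Friction and masses are not known exactly. Their poses are not given: they have to be found in the camera images.
- paperweight_1: flat rectangular paperweight, dark steel with a cork inlay on top; 62 (x) x 80 (y) x 20 mm, 0.67 to 0.87 kg, loose. Origin: centre of its underside; z up. The three look alike; one has a grippy sole (pushed along the desk without pressing on it, it takes 7.5 to 12.5 N), two are worn smooth (0.9 to 1.6 N). Pressing down adds to these
- paperweight_2: flat rectangular paperweight, dark steel with a cork inlay on top; 62 (x) x 80 (y) x 20 mm, 0.67 to 0.87 kg, loose. Origin: centre of its underside; z up. The three look alike; one has a grippy sole (pushed along the desk without pressing on it, it takes 7.5 to 12.5 N), two are worn smooth (0.9 to 1.6 N). Pressing down adds to these
- paperweight_3: flat rectangular paperweight, dark steel with a cork inlay on top; 62 (x) x 80 (y) x 20 mm, 0.67 to 0.87 kg, loose. Origin: centre of its underside; z up. The three look alike; one has a grippy sole (pushed along the desk without pressing on it, it takes 7.5 to 12.5 N), two are worn smooth (0.9 to 1.6 N). Pressing down adds to these
- tray: shallow light-wood tray fixed on the desk, 142 (x) x 328 (y) x 22 mm high; walls and divider 6 mm, floor 5 mm thick. Origin: centre of its underside; z up. A divider makes two open compartments, each 130 mm inside along x: a narrow one towards +y (110 mm inside along y), a wide one towards -y (200 mm)
- narrow_floor (a point): centre of the narrow compartment's floor (5 mm above the desk), axes as the tray's
- wide_floor (a point): centre of the wide compartment's floor (5 mm above the desk), axes as the tray's; two paperweights fit side by side, their long sides along the tray's y, about 48 mm either way along y
- tea_light: tea light in a metal cup, 38 mm across, 15 mm high, loose bystander on the desk; origin at the centre of its underside
- eraser: eraser in a sleeve, 21 x 44 x 13 mm, loose bystander on the desk; origin at the centre of its underside, y along its length

How it is judged (in metres and radians):
On the way, in this order (a step that is already met when the one before it is completed fails the run):
1. one paperweight has been slid along the desk, flat on it, to more than 25 mm from where it started (((distance of paperweight_1 from where it was at the start of the episode above 0.025 m and linear speed of paperweight_1 above 0.008 m/s and height (world z) of paperweight_1 below 0.0025 m) or (distance of paperweight_2 from where it was at the start of the episode above 0.025 m and linear speed of paperweight_2 above 0.008 m/s and height (world z) of paperweight_2 below 0.0025 m) or (distance of paperweight_3 from where it was at the start of the episode above 0.025 m and linear speed of paperweight_3 above 0.008 m/s and height (world z) of paperweight_3 below 0.0025 m))), for 0.1 s.
2. a second paperweight has been slid likewise, the first one having stayed away from its starting spot (((distance of each of paperweight_1, paperweight_2 from where it was at the start of the episode above 0.025 m and linear speed of paperweight_1 above 0.008 m/s and height (world z) of paperweight_1 below 0.0025 m) or (distance of each of paperweight_1, paperweight_3 from where it was at the start of the episode above 0.025 m and linear speed of paperweight_1 above 0.008 m/s and height (world z) of paperweight_1 below 0.0025 m) or (distance of each of paperweight_2, paperweight_1 from where it was at the start of the episode above 0.025 m and linear speed of paperweight_2 above 0.008 m/s and height (world z) of paperweight_2 below 0.0025 m) or (distance of each of paperweight_2, paperweight_3 from where it was at the start of the episode above 0.025 m and linear speed of paperweight_2 above 0.008 m/s and height (world z) of paperweight_2 below 0.0025 m) or (distance of each of paperweight_3, paperweight_1 from where it was at the start of the episode above 0.025 m and linear speed of paperweight_3 above 0.008 m/s and height (world z) of paperweight_3 below 0.0025 m) or (distance of each of paperweight_3, paperweight_2 from where it was at the start of the episode above 0.025 m and linear speed of paperweight_3 above 0.008 m/s and height (world z) of paperweight_3 below 0.0025 m))), for 0.1 s.
3. the third paperweight has been slid likewise, the others having stayed away from their starting spots (distance of each of paperweight_1, paperweight_2, paperweight_3 from where it was at the start of the episode above 0.025 m and ((linear speed of paperweight_1 above 0.008 m/s and height (world z) of paperweight_1 below 0.0025 m) or (linear speed of paperweight_2 above 0.008 m/s and height (world z) of paperweight_2 below 0.0025 m) or (linear speed of paperweight_3 above 0.008 m/s and height (world z) of paperweight_3 below 0.0025 m))), for 0.1 s.
At the end, for the whole second after the job is handed in: The grippy paperweight lies on the floor of the narrow compartment and both smooth ones lie on the floor of the wide compartment: each within 6 mm of the floor, inside the walls, top up, level within 0.1 rad, and at rest (x of paperweight_2 in the frame of narrow_floor between -0.04 and 0.04 m and y of paperweight_2 in the frame of narrow_floor between -0.03 and 0.03 m and z of paperweight_2 in the frame of narrow_floor below 0.006 m and angle between each of paperweight_2, paperweight_1, paperweight_3's own z axis and vertical below 0.1 rad and linear speed of each of paperweight_2, paperweight_1, paperweight_3 below 0.02 m/s and x of paperweight_1 in the frame of wide_floor between -0.04 and 0.04 m and y of paperweight_1 in the frame of wide_floor between -0.07 and 0.07 m and z of each of paperweight_1, paperweight_3 in the frame of wide_floor below 0.006 m and x of paperweight_3 in the frame of wide_floor between -0.04 and 0.04 m and y of paperweight_3 in the frame of wide_floor between -0.07 and 0.07 m); the robot touches nothing.
It fails at once if the tea light or the eraser is moved more than 30 mm (distance of any of tea_light, eraser from where it was at the start of the episode above 0.03 m).
It also fails if it takes over 72 s, if anything falls off the work surface, if the arm or the gripper's body presses on something with over 40 N, if the wrist force passes 120 N, or if a joint passes its speed limit or range.

## Working session

There is one attempt and no reset: what is moved stays moved. The work goes in short steps, Python scripts to look and compute and a tool call to move; the robot and the scene stay as the last step left them, time stands still between calls to the robot, and variables do not carry over. Pictures are saved under pics/ and viewed, at most 10 in all, crops included, and the job is handed in when it is done.

Besides the shell and the picture viewer there is one more tool, called after ">>>" by a JSON object that holds its "fn" and its "kwargs". servo_tool: Moves the arm, as the interface text tells. Its arguments: {"type":"object","properties":{"plan":{"type":"array"}},"required":["plan"]}

```bash
mkdir -p pics
python3 - <<'E'
from bench import arm, vision
import cv2, numpy as np
s=arm.read_state(); print(s)
ims=[]
for n in("top","side"):
    d=vision.get_image(n); np.savez(n+".npz",**d); print(n,d["K"],d["world_to_cam"])
    cv2.imwrite(f"pics/{n}0.png",cv2.cvtColor(d["image"],cv2.COLOR_RGB2BGR))
E
```

```text
{'clock': 0.0, 'joints': array([ 1.50460932e+00,  3.85576389e-01,  6.58382426e-03, -4.99667542e-04,
       -1.19395355e+00, -2.58595655e-01]), 'joint_vel': array([-1.16311903e-03, -1.23010283e-03,  8.78260908e-05, -1.13350687e-03,
        3.85226032e-04, -8.50625356e-04]), 'joint_efforts': array([-6.63459341e-04, -3.92292416e+01,  1.88407212e+01,  4.18644235e+00,
       -4.66984420e-03,  9.39026563e-07]), 'position': array([199.23694726, 591.77217943, 230.19305241]), 'ee_rot': array([ 9.86827973e-01, -1.61769410e-01, -1.27880517e-04,  1.09222816e-03]), 'contact_force': array([-0.64787755, -0.15497611, -0.54819197]), 'wrist_torque': array([ 0.00454373,  0.00377206, -0.03929883]), 'grasp_force': 0.0, 'gripper_width': 85.3815677646372}
top [[499.33183714   0.         261.44258441]
 [  0.         499.33183714 188.77290559]
 [  0.           0.           1.        ]] [[ 2.42774635e-02 -9.99637895e-01  1.16052886e-02 -3.12733655e+01]
 [-9.87050461e-01 -2.58097774e-02 -1.58320064e-01  5.89892221e+02]
 [ 1.58562265e-01 -7.61139592e-03 -9.87319642e-01  1.39073158e+03]
 [ 0.00000000e+00  0.00000000e+00  0.00000000e+00  1.00000000e+00]]
side [[470.81928606   0.         250.13159205]
 [  0.         470.81928606 192.28488739]
 [  0.           0.           1.        ]] [[ 9.53421201e-01  3.01497568e-01  9.33973455e-03 -5.24826833e+02]
 [ 2.58911787e-01 -8.02081409e-01 -5.38172927e-01 -1.37863816e+02]
 [-1.54766602e-01  5.15523646e-01 -8.42782694e-01  1.35037205e+03]
 [ 0.00000000e+00  0.00000000e+00  0.00000000e+00  1.00000000e+00]]
```

View pics/top0.png

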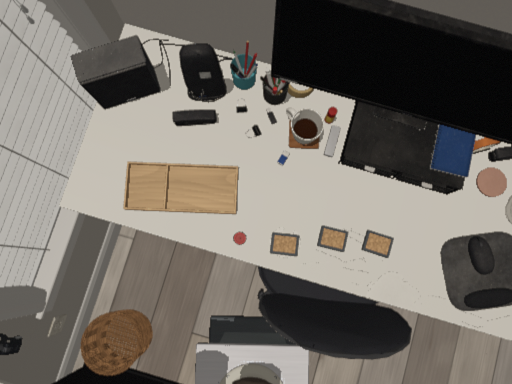

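View pics/side0.png

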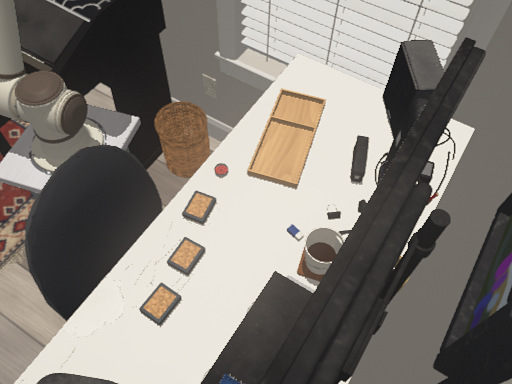

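The top view shows the paperweights at (285,244), (333,238) and (378,243). The tray is at (182,188) with its narrow compartment on the left, the tea light at (240,238) and the blue eraser at (284,158).

```bash
cat > h.py <<'E'
import cv2, numpy as np
def plane(d,uv,z):
    K,T=d["K"],d["world_to_cam"]; R,t=T[:3,:3],T[:3,3]
    uv=np.atleast_2d(np.asarray(uv,float)); c=-R.T@t
    r=np.c_[(uv-K[:2,2])/[K[0,0],K[1,1]],np.ones(len(uv))]@R
    return c+r*((z-c[2])/r[:,2])[:,None]
def cork(d,rng):  # cork blobs (orange-brown) within pixel box
    hsv=cv2.cvtColor(d["image"],cv2.COLOR_RGB2HSV)
    m=cv2.inRange(hsv,(8,90,60),(25,255,255)); return blobs(m,rng)
def blobs(m,rng,lo=60,hi=2000):
    u0,u1,v0,v1=rng; k=np.zeros_like(m); k[v0:v1,u0:u1]=m[v0:v1,u0:u1]
    k=cv2.morphologyEx(k,cv2.MORPH_CLOSE,np.ones((3,3)))
    return [c for c in cv2.findContours(k,0,2)[0] if lo<cv2.contourArea(c)<hi]
def rect(d,c,z):  # world min-area rect at plane z
    p=plane(d,c[:,0,:],z)[:,:2].astype(np.float32); (x,y),(w,h),a=cv2.minAreaRect(p)
    if w>h: w,h,a=h,w,a+90     # w short; long side dir = a+90
    a=(a+90)%180-90  # angle of short (x) axis
    return np.round([x,y,w,h,a],1)
E
python3 - <<'E'
from h import *
for n,g in (("top",(260,410,215,270)),("side",(130,225,180,330))):
    d=dict(np.load(n+".npz")); print(n)
    for c in cork(d,g): print("cork",rect(d,c,20))
    hsv=cv2.cvtColor(d["image"],cv2.COLOR_RGB2HSV)
    g2=(225,255,225,255) if n=="top" else (210,235,160,180)
    for c in blobs(cv2.inRange(hsv,(0,110,60),(180,255,255)),g2,20): print("tea",rect(d,c,15))
    g3=(270,300,140,175) if n=="top" else (283,308,220,245)
    for c in blobs(cv2.inRange(hsv,(0,80,0),(180,255,255)),g3,10): print("eraser",rect(d,c,13))
    g4=(115,250,150,220) if n=="top" else (240,330,85,192)
    for c in blobs(cv2.inRange(hsv,(8,60,60),(28,255,255)),g4,800,99999): print("tray",rect(d,c,22))
    # dark outline of weights
    for c in blobs(cv2.inRange(hsv,(0,0,0),(180,255,110))|cv2.inRange(hsv,(8,90,60),(25,255,255)),(262,408,222,262) if n=="top" else (135,222,185,328),200): print("body",rect(d,c,20))
d=dict(np.load("top.npz"))
p=d["image"][130:280,110:410]; cv2.imwrite("pics/crop.png",cv2.resize(cv2.cvtColor(p,4),None,fx=2.6,fy=2.6,interpolation=cv2.INTER_CUBIC))
E
```

```text
top
cork [436.6 -86.5  45.6  63.5  -5.7]
cork [ 444.1 -357.1   46.1   64.1  -17.1]
cork [ 455.9 -226.4   45.7   64.4  -12.6]
tea [450.2  43.7  31.   31.1 -61.9]
eraser [687.1 -76.2  17.3  21.8  64.3]
eraser [ 735.8 -110.8   21.5   30.1    1.6]
tray [592.8 219.1 142.3 328.2  -0.8]
body [435.6 -86.3  59.9  78.8  -5.7]
body [ 443.4 -354.5   59.9   80.4  -16.8]
body [ 455.7 -225.1   61.9   80.   -12.2]
side
cork [ 444.2 -355.5   45.8   64.2  -16.7]
cork [ 456.2 -224.7   45.7   64.   -12.4]
cork [437.  -85.   45.9  63.6  -5.6]
tea [452.   41.8  23.5  30.3 -72.1]
eraser [687.2 -76.4  17.9  22.2  64.2]
tray [596.1 213.5 142.7 340.2  -1. ]
body [ 447.3 -358.6   64.2   80.3  -16.8]
body [ 458.9 -228.9   63.7   81.6  -12.6]
body [439.8 -90.3  63.4  83.9  -5.9]
body [ 319.6 -140.8   67.1  167.2   25. ]
```

View pics/crop.png

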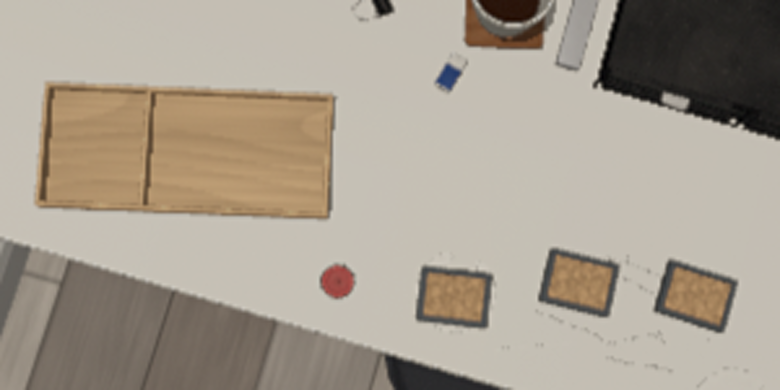

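>>> {"fn": "servo_tool", "kwargs": {"plan": [[0.066,-0.188,-0.039,0,0,-0.056,1],[0.066,-0.188,-0.039,0,0,-0.056,1],[0.066,-0.188,-0.039,0,0,-0.056,1],[0.066,-0.188,-0.039,0,0,-0.056,1],[0.066,-0.188,-0.039,0,0,-0.056,1],[0.066,-0.188,-0.039,0,0,-0.056,1],[0.066,-0.188,-0.039,0,0,-0.056,1],[0.066,-0.188,-0.039,0,0,-0.056,1],[0.066,-0.188,-0.039,0,0,-0.056,1],[0.066,-0.188,-0.039,0,0,-0.056,1],[0.066,-0.188,-0.039,0,0,-0.056,1],[0.066,-0.188,-0.039,0,0,-0.056,1],[0,0,0,0,0,0,1],[0,0,0,0,0,0,1]]}}

```text
clock: 1.85
position: [436.5, -84.7, 90.6]
ee_rot: [-0.671, 0.741, 0.0, -0.0]
contact_force: [-0.7, 1.0, -0.2]
gripper_width: 85.3
grasp_force: 0.0
```

>>> {"fn": "servo_tool", "kwargs": {"plan": [[0,-0.004,-0.1,0,0,0,1],[0,0,-0.1,0,0,0,1],[0,0,-0.06,0,0,0,1],[0,0,-0.04,0,0,0,1],[0,0,-0.012,0,0,0,1],[0,0,0,0,0,0,1],[0,0,0,0,0,0,1]]}}

```text
clock: 2.72
position: [437.6, -85.5, -2.1]
ee_rot: [-0.672, 0.741, -0.0, 0.001]
contact_force: [0.3, -0.1, -0.4]
gripper_width: 85.1
grasp_force: 0.0
```

>>> {"fn": "servo_tool", "kwargs": {"plan": [[0.02,-0.002,0,0,0,0,1],[0.02,-0.002,0,0,0,0,1],[0.02,-0.002,0,0,0,0,1],[0.02,-0.002,0,0,0,0,1],[0.02,-0.002,0,0,0,0,1]]}}

```text
clock: 3.35
position: [467.0, -88.9, -2.8]
ee_rot: [-0.672, 0.741, 0.0, -0.0]
contact_force: [-2.9, -0.5, 2.5]
gripper_width: 85.5
grasp_force: 1.5
```

>>> {"fn": "servo_tool", "kwargs": {"plan": [[0.02,-0.002,0,0,0,0,1],[0.02,-0.002,0,0,0,0,1]]}}

```text
clock: 3.6
position: [479.4, -89.9, -2.8]
ee_rot: [-0.672, 0.741, 0.0, -0.0]
contact_force: [-3.4, -0.2, 0.9]
gripper_width: 85.4
grasp_force: 1.5
```

>>> {"fn": "servo_tool", "kwargs": {"plan": [[0.02,-0.002,0,0,0,0,1],[0.02,-0.002,0,0,0,0,1]]}}

```text
clock: 3.85
position: [491.5, -91.1, -2.8]
ee_rot: [-0.672, 0.741, -0.0, 0.0]
contact_force: [-1.8, 0.1, 0.6]
gripper_width: 85.7
grasp_force: 1.4
```

>>> {"fn": "servo_tool", "kwargs": {"plan": [[0.02,-0.002,0,0,0,0,1],[0.02,-0.002,0,0,0,0,1],[0.02,-0.002,0,0,0,0,1]]}}

```text
clock: 4.22
position: [509.5, -92.9, -2.7]
ee_rot: [-0.672, 0.741, -0.0, 0.0]
contact_force: [-2.3, -0.6, -0.4]
gripper_width: 85.4
grasp_force: 1.3
```

>>> {"fn": "servo_tool", "kwargs": {"plan": [[0,0,0,0,0,0,0.4],[0,0,0,0,0,0,0.4],[0,0,0,0,0,0,0.4],[0,0,0,0,0,0,0.4],[0,0,0,0,0,0,0.4],[0,0,0,0,0,0,0.4]]}}

```text
clock: 4.97
position: [509.7, -92.8, -2.2]
ee_rot: [-0.672, 0.741, -0.0, 0.001]
contact_force: [-1.0, -0.4, 5.6]
gripper_width: 60.3
grasp_force: 68.1
```

>>> {"fn": "servo_tool", "kwargs": {"plan": [[0,0,0.05,0,0,0,0.4],[0,0,0.06,0,0,0,0.4],[0,0,0.06,0,0,0,0.4],[0.046,0.167,0,0,0,0.007,0.4],[0.046,0.167,0,0,0,0.007,0.4],[0.046,0.167,0,0,0,0.007,0.4],[0.046,0.167,0,0,0,0.007,0.4],[0.046,0.167,0,0,0,0.007,0.4],[0.046,0.167,0,0,0,0.007,0.4],[0,0,0,0,0,0,0.4],[0,0,0,0,0,0,0.4]]}}

```text
clock: 6.35
position: [590.2, 207.3, 46.8]
ee_rot: [-0.702, 0.712, 0.001, -0.002]
contact_force: [-1.2, -0.6, -8.6]
gripper_width: 60.2
grasp_force: 68.8
```

>>> {"fn": "servo_tool", "kwargs": {"plan": [[0.009,0.003,-0.05,0,0,0,0.4],[0,0,-0.05,0,0,0,0.4],[0,0,-0.03,0,0,0,0.4],[0,0,-0.012,0,0,0,0.4],[0,0,0,0,0,0,0.4],[0,0,0,0,0,0,0.4]]}}

```text
clock: 7.1
position: [595.0, 208.9, 6.3]
ee_rot: [-0.702, 0.712, -0.0, 0.001]
contact_force: [0.4, -0.8, -7.6]
gripper_width: 60.6
grasp_force: 68.7
```

>>> {"fn": "servo_tool", "kwargs": {"plan": [[-0.005,0,-0.009,0,0,0,0.4],[0,0,0,0,0,0,0.4],[0,0,0,0,0,0,0.85],[0,0,0,0,0,0,0.85],[0,0,0,0,0,0,0.85],[0,0,0,0,0,0,0.9],[0,0,0.1,0,0,0,1],[0,0,0.15,0,0,0,1],[-0.05,-0.18,0,0,0,-0.01,1],[-0.05,-0.18,0,0,0,-0.01,1],[-0.05,-0.18,0,0,0,-0.012,1],[-0.06,-0.18,0,0,0,-0.012,1],[-0.06,-0.18,0,0,0,-0.012,1],[-0.06,-0.18,0,0,0,-0.015,1],[-0.06,-0.18,0,0,0,-0.015,1],[-0.06,-0.18,0,0,0,-0.015,1],[0,0,0,0,0,0,1],[0,0,0,0,0,0,1]]}}

```text
clock: 9.35
position: [458.1, -223.6, 78.2]
ee_rot: [-0.627, 0.779, -0.0, 0.0]
contact_force: [0.3, 0.1, 0.5]
gripper_width: 85.1
grasp_force: 0.0
```

Run:
```python
from bench import arm, vision
from h import *
s=arm.read_state(); q=s["ee_rot"]; print(s["position"],"closing axis deg",(2*np.degrees(np.arctan2(q[1],q[0]))-90+90)%180-90)
for n in("top","side"):
    d=vision.get_image(n)
    cv2.imwrite(f"pics/{n}1.png",cv2.cvtColor(d["image"],4))
cv2.imwrite("pics/side1c.png",cv2.resize(cv2.imread("pics/side1.png")[80:340,120:340],None,fx=2.2,fy=2.2))
```

```text
[ 458.10565999 -223.58420488   78.20927248] closing axis deg -12.410518574465357
```

View pics/side1c.png

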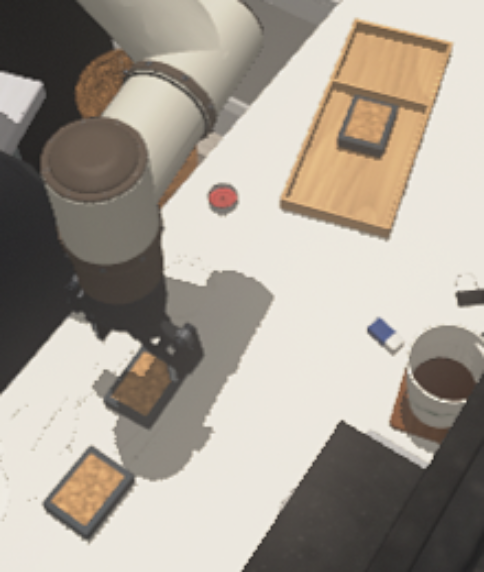

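The side view shows weight 1 lying flat in the wide compartment by the divider, at (367,125) in the crop. The gripper stands over weight 2.

>>> {"fn": "servo_tool", "kwargs": {"plan": [[-0.006,-0.006,-0.1,0,0,0,1],[0,0,-0.09,0,0,0,1],[0,0,-0.05,0,0,0,1],[0,0,-0.03,0,0,0,1],[0,0,0,0,0,0,1],[0,0,0,0,0,0,1]]}}

```text
clock: 10.2
position: [456.9, -225.2, -2.3]
ee_rot: [-0.627, 0.779, -0.001, 0.0]
contact_force: [0.8, -0.0, 0.8]
gripper_width: 85.3
grasp_force: 0.0
```

>>> {"fn": "servo_tool", "kwargs": {"plan": [[0.02,-0.004,0,0,0,0,1],[0.02,-0.004,0,0,0,0,1],[0.02,-0.004,0,0,0,0,1],[0.02,-0.004,0,0,0,0,1],[0.02,-0.004,0,0,0,0,1]]}}

```text
clock: 10.82
position: [486.2, -231.3, -3.1]
ee_rot: [-0.627, 0.779, 0.0, -0.0]
contact_force: [-2.5, 0.2, 1.6]
gripper_width: 85.5
grasp_force: 1.5
```

>>> {"fn": "servo_tool", "kwargs": {"plan": [[0.02,-0.004,0,0,0,0,1],[0.02,-0.004,0,0,0,0,1]]}}

```text
clock: 11.08
position: [498.6, -233.7, -3.0]
ee_rot: [-0.627, 0.779, 0.0, -0.0]
contact_force: [-3.1, 0.8, 2.4]
gripper_width: 85.2
grasp_force: 1.4
```

>>> {"fn": "servo_tool", "kwargs": {"plan": [[0.02,-0.004,0,0,0,0,1],[0.02,-0.004,0,0,0,0,1]]}}

```text
clock: 11.32
position: [510.7, -236.1, -3.0]
ee_rot: [-0.627, 0.779, -0.0, 0.0]
contact_force: [-2.8, 0.3, 1.9]
gripper_width: 85.0
grasp_force: 1.4
```

>>> {"fn": "servo_tool", "kwargs": {"plan": [[0.02,-0.004,0,0,0,0,1],[0.02,-0.004,0,0,0,0,1],[0.02,-0.004,0,0,0,0,1]]}}

```text
clock: 11.7
position: [528.6, -239.7, -3.0]
ee_rot: [-0.627, 0.779, -0.0, 0.0]
contact_force: [-3.3, 1.1, 2.1]
gripper_width: 85.9
grasp_force: 1.4
```

>>> {"fn": "servo_tool", "kwargs": {"plan": [[0,0,0,0,0,0,0.4],[0,0,0,0,0,0,0.4],[0,0,0,0,0,0,0.4],[0,0,0,0,0,0,0.4],[0,0,0,0,0,0,0.4],[0,0,0,0,0,0,0.4]]}}

```text
clock: 12.45
position: [529.1, -239.7, -2.6]
ee_rot: [-0.627, 0.779, -0.001, 0.001]
contact_force: [1.3, 0.9, 3.8]
gripper_width: 60.7
grasp_force: 69.2
```

>>> {"fn": "servo_tool", "kwargs": {"plan": [[0,0,0.05,0,0,0,0.4],[0,0,0.06,0,0,0,0.4],[0,0,0.06,0,0,0,0.4],[0.029,0.167,0,0,0,0.014,0.4],[0.029,0.167,0,0,0,0.014,0.4],[0.029,0.167,0,0,0,0.014,0.4],[0.029,0.167,0,0,0,0.014,0.4],[0.029,0.167,0,0,0,0.014,0.4],[0.029,0.167,0,0,0,0.014,0.4],[0.029,0.167,0,0,0,0.014,0.4],[0,0,0,0,0,0,0.4],[0,0,0,0,0,0,0.4]]}}

```text
clock: 13.95
position: [587.4, 110.6, 46.9]
ee_rot: [-0.7, 0.714, 0.001, -0.002]
contact_force: [-0.1, -1.0, -7.5]
gripper_width: 60.4
grasp_force: 68.0
```

>>> {"fn": "servo_tool", "kwargs": {"plan": [[0.006,0.001,-0.05,0,0,0,0.4],[0,0,-0.05,0,0,0,0.4],[0,0,-0.03,0,0,0,0.4],[0,0,-0.012,0,0,0,0.4],[0,0,-0.01,0,0,0,0.4],[0,0,0,0,0,0,0.4],[0,0,0,0,0,0,0.4]]}}

```text
clock: 14.82
position: [591.2, 111.6, 2.8]
ee_rot: [-0.7, 0.714, -0.0, 0.0]
contact_force: [-0.2, 0.3, -7.0]
gripper_width: 60.6
grasp_force: 68.0
```

>>> {"fn": "servo_tool", "kwargs": {"plan": [[0,0,0,0,0,0,0.85],[0,0,0,0,0,0,0.85],[0,0,0,0,0,0,0.85],[0,0,0,0,0,0,0.9],[0,0,0.1,0,0,0,1],[0,0,0.15,0,0,0,1],[-0.054,-0.173,0,0,0,-0.015,1],[-0.054,-0.173,0,0,0,-0.015,1],[-0.054,-0.173,0,0,0,-0.015,1],[-0.054,-0.173,0,0,0,-0.015,1],[-0.054,-0.173,0,0,0,-0.016,1],[-0.054,-0.173,0,0,0,-0.016,1],[-0.054,-0.173,0,0,0,-0.016,1],[-0.054,-0.173,0,0,0,-0.016,1],[-0.054,-0.173,0,0,0,-0.016,1],[0,0,0,0,0,0,1],[0,0,0,0,0,0,1]]}}

```text
clock: 16.95
position: [444.9, -355.7, 77.4]
ee_rot: [-0.593, 0.805, 0.0, -0.0]
contact_force: [-0.2, 0.7, 1.6]
gripper_width: 85.3
grasp_force: 0.0
```

>>> {"fn": "servo_tool", "kwargs": {"plan": [[-0.002,-0.001,-0.1,0,0,0,1],[0,0,-0.09,0,0,0,1],[0,0,-0.05,0,0,0,1],[0,0,-0.028,0,0,0,1],[0,0,0,0,0,0,1],[0,0,0,0,0,0,1]]}}

```text
clock: 17.7
position: [445.2, -356.2, -2.2]
ee_rot: [-0.594, 0.805, -0.001, 0.0]
contact_force: [0.4, -0.7, 0.2]
gripper_width: 85.1
grasp_force: 0.0
```

>>> {"fn": "servo_tool", "kwargs": {"plan": [[0.019,-0.006,0,0,0,0,1],[0.019,-0.006,0,0,0,0,1],[0.019,-0.006,0,0,0,0,1],[0.019,-0.006,0,0,0,0,1],[0.019,-0.006,0,0,0,0,1]]}}

```text
clock: 18.32
position: [456.8, -359.7, -4.8]
ee_rot: [-0.592, 0.806, 0.017, -0.01]
contact_force: [-24.4, 7.7, 20.9]
gripper_width: 85.7
grasp_force: 13.3
```

>>> {"fn": "servo_tool", "kwargs": {"plan": [[0.019,-0.006,0,0,0,0,1],[0.019,-0.006,0,0,0,0,1]]}}

```text
clock: 18.58
position: [471.4, -364.4, -4.4]
ee_rot: [-0.592, 0.806, 0.013, -0.008]
contact_force: [-19.0, 6.1, 15.2]
gripper_width: 85.7
grasp_force: 10.5
```

>>> {"fn": "servo_tool", "kwargs": {"plan": [[0.019,-0.006,0,0,0,0,1],[0.019,-0.006,0,0,0,0,1]]}}

```text
clock: 18.82
position: [483.7, -368.4, -4.3]
ee_rot: [-0.592, 0.806, 0.013, -0.007]
contact_force: [-19.8, 6.0, 14.3]
gripper_width: 85.2
grasp_force: 10.3
```

>>> {"fn": "servo_tool", "kwargs": {"plan": [[0.019,-0.006,0,0,0,0,1],[0.019,-0.006,0,0,0,0,1],[0.019,-0.006,0,0,0,0,1]]}}

```text
clock: 19.2
position: [501.5, -374.1, -4.2]
ee_rot: [-0.592, 0.806, 0.012, -0.007]
contact_force: [-18.2, 5.8, 14.2]
gripper_width: 85.6
grasp_force: 9.8
```

>>> {"fn": "servo_tool", "kwargs": {"plan": [[0,0,0,0,0,0,0.4],[0,0,0,0,0,0,0.4],[0,0,0,0,0,0,0.4],[0,0,0,0,0,0,0.4],[0,0,0,0,0,0,0.4],[0,0,0,0,0,0,0.4]]}}

```text
clock: 19.95
position: [501.4, -374.2, -3.7]
ee_rot: [-0.592, 0.806, 0.012, -0.007]
contact_force: [-18.7, 6.2, 16.7]
gripper_width: 61.0
grasp_force: 65.5
```

>>> {"fn": "servo_tool", "kwargs": {"plan": [[0,0,0.05,0,0,0,0.4],[0,0,0.06,0,0,0,0.4],[0,0,0.06,0,0,0,0.4],[0.023,0.178,0,0,0,0.011,0.4],[0.023,0.178,0,0,0,0.011,0.4],[0.023,0.178,0,0,0,0.011,0.4],[0.023,0.178,0,0,0,0.011,0.4],[0.023,0.178,0,0,0,0.011,0.4],[0.023,0.178,0,0,0,0.011,0.4],[0.023,0.178,0,0,0,0.011,0.4],[0.023,0.178,0,0,0,0.011,0.4],[0.023,0.178,0,0,0,0.011,0.4],[0.023,0.178,0,0,0,0.011,0.4],[0.023,0.178,0,0,0,0.011,0.4],[0.023,0.178,0,0,0,0.011,0.4],[0.023,0.178,0,0,0,0.011,0.4],[0,0,0,0,0,0,0.4],[0,0,0,0,0,0,0.4]]}}

```text
clock: 22.2
position: [602.0, 316.8, 47.9]
ee_rot: [-0.702, 0.712, 0.0, -0.001]
contact_force: [-0.2, -0.6, -7.2]
gripper_width: 60.6
grasp_force: 69.2
```

Run:
```python
from bench import arm, vision
from h import *
d=vision.get_image("side")
cv2.imwrite("pics/side2c.png",cv2.resize(cv2.cvtColor(d["image"],4)[40:240,180:380],None,fx=2.5,fy=2.5))
```

```text
(no output)
```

View pics/side2c.png

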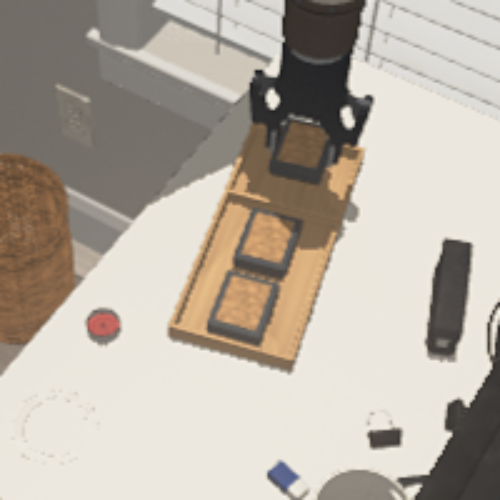

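The two smooth weights lie side by side in the wide compartment. The grippy one hangs over the narrow one, at (303,148) in the crop.

>>> {"fn": "servo_tool", "kwargs": {"plan": [[-0.025,0.013,0,0,0,0,0.4],[0,0,-0.05,0,0,0,0.4],[0,0,-0.05,0,0,0,0.4],[0,0,-0.03,0,0,0,0.4],[0,0,-0.012,0,0,0,0.4],[0,0,0,0,0,0,0.4],[0,0,0,0,0,0,0.4]]}}

```text
clock: 23.12
position: [595.6, 320.8, 5.9]
ee_rot: [-0.702, 0.712, -0.0, 0.001]
contact_force: [0.9, -0.1, -7.2]
gripper_width: 60.3
grasp_force: 69.1
```

>>> {"fn": "servo_tool", "kwargs": {"plan": [[0,0,-0.008,0,0,0,0.4],[0,0,0,0,0,0,0.4],[0,0,0,0,0,0,0.4]]}}

```text
clock: 23.5
position: [595.1, 320.5, 3.1]
ee_rot: [-0.702, 0.712, -0.0, 0.0]
contact_force: [0.1, 0.7, -7.4]
gripper_width: 60.5
grasp_force: 69.1
```

>>> {"fn": "servo_tool", "kwargs": {"plan": [[0,0,0,0,0,0,0.85],[0,0,0,0,0,0,0.85],[0,0,0,0,0,0,0.85],[0,0,0,0,0,0,0.9],[0,0,0.1,0,0,0,1],[0,0,0.15,0,0,0,1],[-0.05,0.1,0.15,0,0,0,1],[-0.1,0.15,0.1,0,0,0,1],[-0.1,0.15,0.1,0,0,0,1],[-0.1,0.15,0,0,0,0,1],[0,0,0,0,0,0,1],[0,0,0,0,0,0,1]]}}

```text
clock: 25.0
position: [489.9, 485.3, 182.7]
ee_rot: [-0.702, 0.712, -0.0, -0.0]
contact_force: [0.8, -0.4, -0.8]
gripper_width: 85.3
grasp_force: 0.0
```

Run:
```python
from bench import arm, vision
from h import *
print(arm.read_state()["contact_force"])
v=[]
for n,g in (("top",(120,245,155,220)),("side",(240,330,85,192))):
    d=vision.get_image(n); im=cv2.cvtColor(d["image"],4)
    v.append(cv2.resize(im,None,fx=.75,fy=.75) if 0 else im[80:280,100:420] if n=="top" else im[60:260,180:380])
    z=d["z_map"]; hsv=cv2.cvtColor(d["image"],cv2.COLOR_RGB2HSV)
    for c in blobs(cv2.inRange(hsv,(0,0,0),(180,255,85)),g,150): print(n,rect(d,c,25))
cv2.imwrite("pics/fin.png",cv2.resize(np.hstack(v),None,fx=1.5,fy=1.5))
```

```text
[ 0.81080238 -0.42044067 -0.75006255]
top [589.2 109.4  60.1  78.8  -1.1]
top [593.3 316.1  60.4  81.2  -1. ]
```

View pics/fin.png

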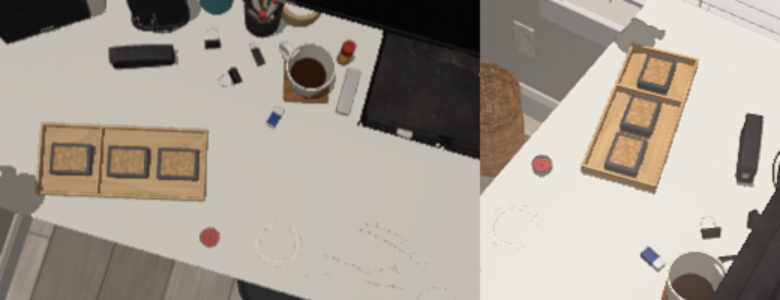

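All three lie flat: the grippy one in the narrow compartment at (72,159), the smooth two in the wide one at (128,162) and (178,163). The tea light and eraser have not moved.

```bash
python3 -c "
from bench import arm; print(arm.job_done())"
```

```text
the job is handed in; nothing more can be done
None
```

The job is handed in after about 25 s of arm time: the grippy paperweight (about 20 N drag, against about 3 N for the others) lies flat in the narrow compartment and the two smooth ones side by side in the wide one; the tea light and eraser look unmoved, and no verdict came back.

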